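Pull the cap off the guarded call button

TASK

The cap of the counter's call button has to come off for cleaning: take the C-shaped puller by its handle, slide its fork under the cap's head from the open side of the guard, and pull straight up until the cap pops off; do not pull it off with the fingers. Carry the cap on the puller and set it down standing upright, dome up, inside the black change tray, without dropping or flinging it. Then slide the puller clear and stand it upright on the counter off the tray, let go, and leave the tape, the hand terminal and the stapler where they are.

Things in the scene. Friction and masses are not known exactly. Their poses are not given: they have to be found in the camera images.
- callbox: Grey call-button box fixed to the counter, 130 x 130 x 40 mm high; origin at the centre of its underside, z up, yaw within 0.6 rad. The white cap sits on a grey stem (21 mm square, 13 mm high) in the middle of its top. A black guard, 84 mm clear inside, up to 70 mm above the counter, closes three sides of the cap; only on the box's +x side is it open to slide a tool under the head.
- cap_center (a point): White domed button cap, about 90 g, 36 mm high; this point is on its axis, half-way up. Upper part: round head, 70 mm across, 20 mm thick, flat underside. Lower part: square socket, 34 mm wide, 16 mm long, sides along the cap's x and y (yaw as the box at the start). Loose, it stands on its socket.
- cap: The same cap; origin at the centre of its socket's foot, z up through the dome. Seated, the foot rests on the box top, so the head's underside is 16 mm above the box top (56 mm above the counter). Sprung grips on the stem hold it snugly: about 6 to 15 N straight up; they let go after about 10 mm of lift.
- puller_grip (a point): C-shaped steel puller, about 200 g, standing on its fork at the start; this point is the middle of its upright black handle (22 x 22 mm square, sides along its x and y, 48 mm tall), 92 mm above the puller's underside. z up along the handle; the fork's prongs point to -x. With the handle over the cap's axis and puller yaw equal to box yaw, the prongs lie under the head on both sides of the socket.
- puller: The same puller; origin at its underside, below the handle. Two prongs 8 mm wide, 6 mm thick, 42 mm apart, lie at the bottom from x = -26 to +50 mm; at x = 42 to 50 a cross-bar joins them and an 18 mm wide spine rises to a 10 mm thick arm (56 to 66 mm up), which carries the handle (66 to 114 mm up). The mouth of the C is 50 mm high (6 to 56 mm up), open to -x.
- tray_floor (a point): Shallow black rubber change tray fixed to the counter, 140 mm along its x, 180 mm along its y; this point is the centre of its inner floor, 3 mm above the counter; its rim is 4 mm wide, 5 mm above the counter.
- tape: Roll of brown tape lying flat, 90 mm across, 24 mm high, origin at the centre of its underside. Bystander.
- scanner: Black hand terminal lying flat, 75 x 150 x 18 mm, origin at the centre of its underside. Bystander.
- stapler: Grey stapler, 120 x 34 mm, 42 mm high, length along its x, origin at the centre of its underside. Bystander.
Not all that is in view belongs to the job. Of the things that look like the puller, the larger one is meant. Leave any turquoise look-alike of the part that bears tray_floor alone.

How it is judged (in metres and radians):
On the way:
1. the cap is off its stem, at least 25 mm up, hanging on the puller and not held by the fingers (z of cap in the frame of callbox above 0.065 m and contact force between puller and cap above 0.2 N and contact force between the fingers and cap below 0.5 N and angle between cap's own z axis and vertical below 0.4 rad), for 0.2 s.
At the end, for the whole second after the job is handed in: Cap upright (0.15 rad) on the tray floor, its axis within 55 mm (tray x) and 75 mm (tray y) of the tray centre; puller upright (0.1 rad) on the counter, handle axis outside the tray and 60 mm or more from the cap axis, not touching the cap; both at rest (x of cap_center in the frame of tray_floor between -0.055 and 0.055 m and y of cap_center in the frame of tray_floor between -0.075 and 0.075 m and z of cap_center in the frame of tray_floor between 0.012 and 0.024 m and angle between cap_center's own z axis and vertical below 0.15 rad and linear speed of each of cap, puller below 0.02 m/s and height (world z) of puller_grip between 0.085 and 0.098 m and angle between puller_grip's own z axis and vertical below 0.1 rad and not (x of puller_grip in the frame of tray_floor between -0.07 and 0.07 m and y of puller_grip in the frame of tray_floor between -0.09 and 0.09 m) and contact force between puller and cap below 0.05 N and horizontal distance between puller_grip and cap_center above 0.06 m).
It fails at once if the fingers take hold of the cap while it is on its stem (contact force between the fingers and cap above 2 N and distance between cap and callbox below 0.055 m).
It fails at once if the cap is dropped or flung (faster than 0.9 m/s) (linear speed of cap above 0.9 m/s).
It fails at once if the tape is moved more than 30 mm (distance of tape from where it was at the start of the episode above 0.03 m).
It fails at once if the hand terminal is moved more than 30 mm (distance of scanner from where it was at the start of the episode above 0.03 m).
It fails at once if the stapler is moved more than 30 mm (distance of stapler from where it was at the start of the episode above 0.03 m).
It also fails if it takes over 64 s, if anything falls off the work surface, if the arm or the gripper's body presses on something with over 40 N, if the wrist force passes 120 N, or if a joint passes its speed limit or range.

ROBOT

A 6-joint arm with a two-finger parallel gripper is mounted at the origin on the work surface. World frame = base frame: x ahead of the robot, y to its left, z up, the work surface at z = 0. Lengths are in mm, angles in degrees, forces in N, time in s.
With the tool pointing down it reaches from about 275 to 850 mm from the base axis. Payload 19 kg.
Tool frame: the origin (TCP) lies midway between the tips of the shut fingers; the grasp point (between the pads) lies 19 mm behind it; z points along the fingers, y is the line along which they close (so a half turn about z gives the same grasp; the last joint's range is limited). The gripper opens to 85 mm and grips with 20 to 120 N. Pads are 22 mm wide; open, the fingers measure 114 mm over their backs; the gripper's body (76 mm by 85 mm) begins 54 mm behind the grasp point. The pads swing forward as they close: fully open they stand 13 mm farther back than shut.
Start: joints at [-83.251, 8.623, 82.357, -0, 89.026, -7.678], TCP at [143.235, -556.843, 231.267] pointing down, gripper open.
Joint ranges: [-160.23, 160.23], [-39.13, 120.54], [6.94, 153.29], [-79.49, 259.48], [9.18, 160.14], [-161.06, 161.06]. Speed limits (degrees/s): [108.29, 108.29, 127.2, 172.46, 172.46, 172.46].

INTERFACE

Orientations are given as [roll, pitch, yaw] about the fixed x, y, z axes, in that order (R = Rz(yaw) Ry(pitch) Rx(roll)).
In Python, from rig import ctrl gives the robot as it stands.
- The arm moves only by the tool send_rows, never from a script. Its argument "targets" is text: rows parted by semicolons, each of 5 numbers parted by spaces: the closure, from 0 (fully open) to 1 (shut), then the shift along the tool's x, y, z in m, then the turn about the tool's z in rad. In form: hand x y z yaw; .... A call has 1 to 8 rows; each row is the pose to reach, as a shift and turn from the pose commanded when the call began, along the tool's axes at that moment; what a row does not reach only later rows make up. A row lasts 1/8 s, in which the tool goes at most 62.5 mm and 10.7 degrees, less where a joint would pass 70% of its speed; a pose out of reach is approached as far as the arm can. A call with a gripper value outside its range is refused whole. The fingers move at their own pace and stop on an object; the grip force is fixed at half the most. Time passes only in rows, so rows that repeat a pose let the fingers close. It gives the time, the measured TCP pose, the force, the opening and the grip force at its end, in the units of the state.
- ctrl.get_obs(): the state, without advancing time (a new reading comes with each control period).
- ctrl.grab_frame(name): name is "side" or "top" or "wrist"; returns the picture (420x560x3 uint8, red, green, blue); there is no depth.
- ctrl.get_calibration(name): a dict with "camera_matrix" (3x3 intrinsics, pixels), "view" (4x4, takes a point from world to camera coordinates). Camera axes: x right, y up, looking along -z (the intrinsics and any distortion apply to the point x, -y, -z); pixel columns grow to the right and rows downward; lengths in mm; the calibration is good to about 2 mm. The wrist camera is an equidistant fisheye: a pixel r from the principal point sees the ray r / f radians off the axis. A picture is of the moment at which its call begins: read the wrist's pose just before it. get_calibration takes no time and is no camera call; for the wrist camera it gives the pose at the moment of the call.
- ctrl.finish_job(): hands the job in; it is judged then, once.
Trained networks look in the newest picture that a camera, given by its name, has taken for a name from the list of things; names that differ only in an ending like _2 or _b are one class to them, and where a whole thing is asked for, a point or a joint stands for the part that bears it (a point fixed in the world has none). Each returns a list of dicts, best first, with "p" (0 to 1); they miss things now and then, are a little off and sometimes report something else, mostly with a low value. They report only what shows in the picture. A call takes as long as a camera call. They do not tell look-alikes from the thing itself.
- ctrl.boxes_of(label, camera): "point" ([column, row] in pixels, amid what is visible of it).
- ctrl.trace(label, camera): "region" (420x560 bool, what is visible of it) and "point" ([column, row] in pixels, amid what is visible of it).
- ctrl.spot_point(label, camera): "point" ([column, row] in pixels: a listed point, or the origin of a listed thing).
The state is a dict: "clock": time; "q": joint angles; "qd": joint speeds; "joint_torque": joint torques, N m; "position": TCP position; "tool_rot": TCP orientation; "wrist_force": force on the tool from outside, world axes, zero at the start; "moment": the same for the moment, N m; "grip_width": finger opening in mm; "grasp_force": force on a finger pad.
Only numpy, scipy, OpenCV 4.12 (cv2) and the standard library are available. Lean on these libraries where they do the work, as an engineer would, in place of code of your own. Each camera call takes 0.05 s, during which the arm holds its last target. There are 200 camera calls.

## Working session

There is one attempt and no reset: what is moved stays moved. The work goes in short steps, Python scripts to look and compute and a tool call to move; the robot and the scene stay as the last step left them, time stands still between calls to the robot, and variables do not carry over. Pictures are saved under pics/ and viewed, at most 13 in all, crops included, and the job is handed in when it is done.

Besides the shell and the picture viewer there is one more tool, called after "Request:" as name(argument=value, ...), one argument or row to a line, values as JSON. send_rows: Moves the arm, as the interface text tells. Its arguments: {"type":"object","properties":{"targets":{"type":"string"}},"required":["targets"]}

```bash
mkdir -p pics; ls
cat > h.py <<'E'
import numpy as np, cv2
from rig import ctrl
def cal(n):
    c=ctrl.get_calibration(n); return np.array(c["camera_matrix"]),np.array(c["view"])
def ray(px,K,V,fish=False):
    x=(px[0]-K[0,2])/K[0,0]; y=(px[1]-K[1,2])/K[1,1]
    if fish:
        r=np.hypot(x,y); s=np.sin(r)/r if r>1e-9 else 1; d=np.array([x*s,-y*s,-np.cos(r)])
    else: d=np.array([x,-y,-1.])
    R=V[:3,:3]; return -R.T@V[:3,3], R.T@d
def onz(px,n,z,C=None):
    K,V=C or cal(n); o,d=ray(px,K,V,n=="wrist"); return o+d*(z-o[2])/d[2]
def proj(P,n):
    K,V=cal(n); p=V[:3,:3]@np.array(P,float)+V[:3,3]; x,y,z=p[0],-p[1],-p[2]
    if n=="wrist":
        r=np.hypot(x,y); t=np.arctan2(r,z); x,y,z=x/r*t,y/r*t,1
    return np.array([K[0,0]*x/z+K[0,2],K[1,1]*y/z+K[1,2]])
def save(n,f):
    im=ctrl.grab_frame(n); cv2.imwrite("pics/"+f,im[:,:,::-1]); return im
E
python3 - <<'E'
from h import *
np.set_printoptions(precision=1,suppress=True)
a=save("top","top0.png"); b=save("side","side0.png")
cv2.imwrite("pics/both0.png",cv2.resize(np.vstack([a,b])[:,:,::-1],None,fx=.7,fy=.7)) 
for n in("top","side"):
    K,V=cal(n); print(n,K.tolist(),-V[:3,:3].T@V[:3,3])
    for l,z in(("callbox",0),("cap_center",58),("puller_grip",92),("puller",0),("tray_floor",3),("tape",0),("scanner",0),("stapler",0)):
        for r in ctrl.spot_point(l,n)[:3]: print(n,l,round(r["p"],2),np.array(r["point"]),onz(r["point"],n,z))
print(ctrl.get_obs())
E
```

```text
pics
top [[459.8844243671881, 0.0, 275.8674087653719], [0.0, 459.8844243671881, 210.6714420498141], [0.0, 0.0, 1.0]] [ 430.6   31.2 1070. ]
top callbox 0.57 [391.8 235.1] [ 478.3 -241.9    0. ]
top cap_center 0.67 [398.5 233.2] [ 479.6 -242.    58. ]
top puller_grip 0.61 [174.7 223.1] [509.3 243.2  92. ]
top puller_grip 0.57 [130.2 214.4] [529.8 338.2  92. ]
top puller 0.68 [138.9 221.3] [522.6 346.6   0. ]
top puller 0.58 [183.9 227.6] [505.7 241.7   0. ]
top puller 0.37 [394.8 230.6] [ 488.6 -249.3    0. ]
top tray_floor 0.79 [189.8 331.1] [269.9 227.8   3. ]
top tray_floor 0.72 [295.3 210.6] [539.9 -18.6   3. ]
top tray_floor 0.5 [182.7 226.5] [508.1 243.9   3. ]
top tape 0.63 [223.1 114.2] [775.3 148.    0. ]
top scanner 0.91 [356.2 107.8] [ 784.7 -170.8    0. ]
top scanner 0.46 [177.1 222.7] [517.5 257.5   0. ]
top stapler 0.71 [286.7 283.2] [372.7   5.3   0. ]
side [[465.6345912023638, 0.0, 280.2740012138442], [0.0, 465.6345912023638, 196.1029431126668], [0.0, 0.0, 1.0]] [ 283.8 -663.1  574.2]
side callbox 0.7 [303.2 339.3] [ 480.9 -237.     0. ]
side cap_center 0.82 [310.6 311.7] [ 489.4 -237.3   58. ]
side puller_grip 0.72 [240.2 138. ] [520.2 266.   92. ]
side puller_grip 0.54 [237.9 132.1] [523.  296.9  92. ]
side puller 0.71 [242.  178.2] [515.2 241.2   0. ]
side puller 0.44 [239.3 156.7] [536.  343.2   0. ]
side tray_floor 0.68 [291.8 239.6] [546.2 -10.8   3. ]
side scanner 0.63 [448.4 265.8] [ 794.6 -166.     0. ]
side stapler 0.58 [205.7 251. ] [381.9  10.3   0. ]
{'clock': 0.9, 'q': array([-83.3,   8.6,  82.4,  -0. ,  89. ,  -7.7]), 'qd': array([-0. ,  0. , -0. ,  0. ,  0.1,  0. ]), 'joint_torque': array([  0. , -71.3, -57.1,  -0. ,   0. ,   0. ]), 'position': array([ 143.2, -556.8,  231.3]), 'tool_rot': array([-180. ,    0. ,   14.4]), 'wrist_force': array([-0.6, -0.4,  0.2]), 'moment': array([ 0.,  0., -0.]), 'grasp_force': 0.0, 'grip_width': 85.69003073200692}
```

View pics/top0.png

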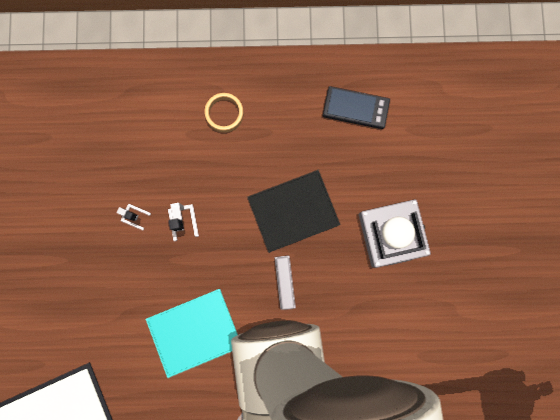

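View pics/side0.png

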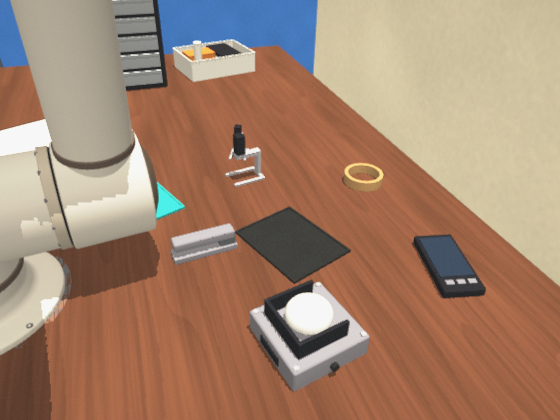

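The top view has the larger puller at (176,222), with its prongs pointing down the image, which is world -x. The smaller look-alike is at (130,215). The call box is at (398,233), with the guard open towards the top of the image (+x). The black tray is at (294,211) and the turquoise one is a decoy. The side view agrees. I'm moving to above the larger puller.

Request:
send_rows(
  targets="0 0.033 -0.042 -0.004 0.02;0 0.066 -0.085 -0.008 0.04;0 0.1 -0.127 -0.012 0.06;0 0.133 -0.17 -0.016 0.08;0 0.166 -0.212 -0.02 0.1;0 0.2 -0.255 -0.024 0.12;0 0.233 -0.297 -0.028 0.13;0 0.266 -0.34 -0.03 0.13",
)

```text
clock: 1.9
position: [316.4, -159.7, 261.7]
tool_rot: [180.0, -0.0, 6.9]
wrist_force: [1.9, -0.7, -0.0]
grip_width: 85.2
grasp_force: 0.0
```

Request:
send_rows(
  targets="0 0.028 -0.047 0 0;0 0.055 -0.093 0 0;0 0.083 -0.14 0 0;0 0.11 -0.186 0 0;0 0.138 -0.232 0 0;0 0.165 -0.279 0 0;0 0.193 -0.325 0 0;0 0.22 -0.371 0 0",
)

```text
clock: 2.9
position: [489.9, 235.6, 261.4]
tool_rot: [-180.0, -0.0, 7.0]
wrist_force: [0.4, -0.3, 0.6]
grip_width: 85.4
grasp_force: 0.0
```

Run:
```python
from h import *
np.set_printoptions(precision=1,suppress=True)
o=ctrl.get_obs();print(o["position"],o["tool_rot"])
C={n:cal(n) for n in("top","side","wrist")}
for n in C:
    save(n,n+"1.png")
    print(n,-C[n][1][:3,:3].T@C[n][1][:3,3])
    for l,z in(("puller_grip",92),("puller",0),("callbox",0),("cap_center",58),("tray_floor",3)):
        for r in ctrl.spot_point(l,n)[:3]: print(n,l,round(r["p"],2),np.array(r["point"]),onz(r["point"],n,z,C[n]))
```

```text
[489.9 235.6 261.4] [-180.   -0.    7.]
top [ 430.6   31.2 1070. ]
top puller 0.55 [186.1 226.9] [507.2 236.6   0. ]
top callbox 0.82 [390.3 235.6] [ 477.2 -238.3    0. ]
top cap_center 0.65 [221.7 114.2] [756.7 144.8  58. ]
top tray_floor 0.86 [190.8 333.3] [264.9 225.5   3. ]
top tray_floor 0.76 [294.6 208.6] [544.6 -17.1   3. ]
top tray_floor 0.42 [173.1 222.5] [517.9 266.2   3. ]
side [ 283.8 -663.1  574.2]
side puller_grip 0.76 [241.7 141. ] [519.5 250.6  92. ]
side puller_grip 0.64 [238.6 132.8] [523.6 292.9  92. ]
side puller 0.92 [235.7 178.3] [501.  245.1   0. ]
side puller 0.52 [240.  157.5] [536.6 338.6   0. ]
side callbox 0.83 [304.  339.6] [ 481.9 -237.9    0. ]
side cap_center 0.75 [310.2 316.5] [ 485.4 -245.6   58. ]
side tray_floor 0.73 [134.2 197.8] [270.  227.7   3. ]
side tray_floor 0.71 [293.9 239.8] [549.8 -12.6   3. ]
wrist [566.2 246.3 402.7]
wrist puller_grip 0.95 [273.8 164. ] [511.5 244.9  92. ]
wrist puller_grip 0.77 [178.6 130.1] [535.2 341.8  92. ]
wrist puller 0.85 [276.5 155. ] [507.1 242.6   0. ]
wrist puller 0.74 [195.4 122.7] [537.1 348.6   0. ]
wrist callbox 0.76 [545.8 216.6] [ 478.8 -225.7    0. ]
wrist callbox 0.16 [420.1 260.8] [382.4  13.2   0. ]
wrist tray_floor 0.86 [460.3 157.1] [543.  -8.   3.]
wrist tray_floor 0.86 [269.1 316.7] [267.  225.1   3. ]
```

View pics/wrist1.png

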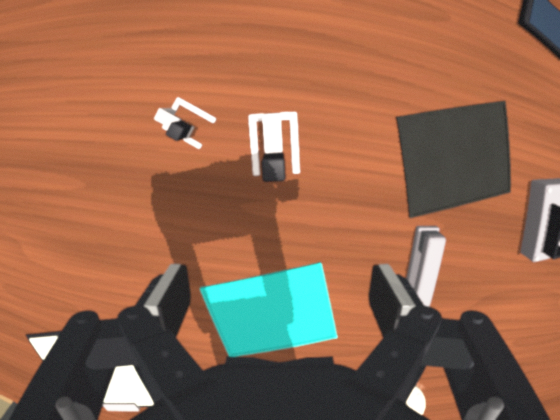

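The wrist view shows the larger puller with its handle at (274,168). Its cross-bar runs (250,114)–(297,112) and its prong ends are at (256,174) and (298,172). Next I'll measure the yaws.

```bash
cat >> h.py <<'E'
def rect(l,n,z,near=None):
    C=cal(n); rs=ctrl.trace(l,n)
    if near is not None: rs=sorted(rs,key=lambda r:np.linalg.norm(onz(r["point"],n,z,C)[:2]-near))
    m=rs[0]["region"].astype(np.uint8); c=max(cv2.findContours(m,0,cv2.CHAIN_APPROX_NONE)[0],key=cv2.contourArea)
    P=np.array([onz(p[0],n,z,C)[:2] for p in c],np.float32); (x,y),(w,h),a=cv2.minAreaRect(P)
    a=(a+45)%90-45
    return dict(p=round(rs[0]["p"],2),c=(round(x,1),round(y,1)),wh=(round(w),round(h)),yaw=round(a,1))
E
python3 - <<'E'
from h import *
np.set_printoptions(precision=1,suppress=True)
for q in((250,114),(297,112),(256,174),(298,172)): print(onz(q,"wrist",6))
print("tray",rect("tray_floor","top",4,(543,-16)),rect("tray_floor","wrist",4,(543,-16)))
print("box",rect("callbox","top",40),rect("callbox","side",40))
print("pul",rect("puller","wrist",3,(508,243)))
# handle top: dark pixels near handle
im=cv2.imread("pics/wrist1.png"); g=im[150:186,255:292].max(2)<90
ys,xs=np.nonzero(g); print("handle dark px",xs.min()+255,xs.max()+255,ys.min()+150,ys.max()+150)
cv2.imwrite("pics/hz.png",np.hstack([cv2.resize(im[100:190,235:315],None,fx=5,fy=5),cv2.resize(cv2.imread("pics/top0.png")[195:275,350:440],(506,450))])[:,:800])
E
```

```text
[553.9 278.5   6. ]
[563.  222.5   6. ]
[480.6 263.1   6. ]
[489.5 211.6   6. ]
tray {'p': 0.81, 'c': (540.6, -12.8), 'wh': (140, 181), 'yaw': 19.8} {'p': 0.95, 'c': (542.7, -11.0), 'wh': (143, 185), 'yaw': 20.0}
box {'p': 0.82, 'c': (480.7, -236.8), 'wh': (131, 138), 'yaw': 10.9} {'p': 0.69, 'c': (478.7, -247.9), 'wh': (142, 161), 'yaw': 10.9}
pul {'p': 0.67, 'c': (516.4, 244.2), 'wh': (86, 61), 'yaw': 10.7}
handle dark px 261 284 153 181
```

View pics/hz.png

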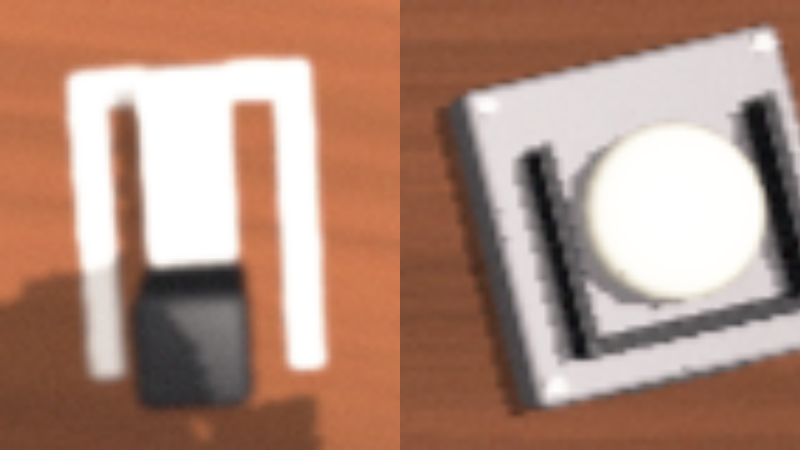

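Request:
send_rows(
  targets="0 0.011 -0.003 0.03 -0.03;0 0.021 -0.005 0.06 -0.061;0 0.021 -0.005 0.1 -0.061;0 0.021 -0.005 0.135 -0.061;0 0.021 -0.005 0.165 -0.061;0 0.021 -0.005 0.18 -0.061;0 0.021 -0.005 0.186 -0.061;0 0.021 -0.005 0.186 -0.061",
)

```text
clock: 5.05
position: [510.0, 241.3, 75.9]
tool_rot: [-180.0, -0.0, 10.5]
wrist_force: [-0.1, -0.3, 1.1]
grip_width: 85.1
grasp_force: 0.0
```

Request:
send_rows(
  targets="0.4 0 0 0 0;0.6 0 0 0 0;0.8 0 0 0 0;1 0 0 0 0;1 0 0 0 0;1 0 0 0 0;1 0 0 0 0;1 0 0 0 0",
)

```text
clock: 6.05
position: [509.8, 241.4, 75.7]
tool_rot: [-180.0, -0.0, 10.5]
wrist_force: [-1.6, 1.3, 5.3]
grip_width: 21.5
grasp_force: 59.4
```

Request:
send_rows(
  targets="1 0 0 -0.02 0;1 0 0 -0.05 0;1 0 0.015 -0.08 0;1 0 0.045 -0.1 0;1 0 0.085 -0.1 0;1 0 0.13 -0.1 0;1 0 0.175 -0.1 0;1 0 0.22 -0.1 0",
)

```text
clock: 7.05
position: [549.6, 23.4, 175.1]
tool_rot: [-180.0, 0.0, 10.5]
wrist_force: [0.9, -0.5, -2.4]
grip_width: 21.4
grasp_force: 58.9
```

Request:
send_rows(
  targets="1 -0.001 0.045 0 0;1 -0.002 0.09 0 0;1 -0.003 0.135 0 0;1 -0.004 0.175 0 0;1 -0.005 0.21 0 0;1 -0.006 0.235 0 -0.003;1 -0.006 0.245 0 -0.007;1 -0.006 0.245 0 -0.007",
)

```text
clock: 8.05
position: [588.3, -216.9, 175.1]
tool_rot: [-180.0, 0.0, 10.9]
wrist_force: [-0.2, -0.4, -1.6]
grip_width: 21.1
grasp_force: 58.9
```

Run:
```python
from h import *
np.set_printoptions(precision=1,suppress=True)
o=ctrl.get_obs();print(o["position"],o["tool_rot"],o["grip_width"],o["wrist_force"])
P=o["position"]
C={n:cal(n) for n in("wrist","top","side")}
for n in C:
    save(n,n+"2.png")
    for l,z in(("puller_grip",P[2]+16.3),("puller",P[2]-75.7),("callbox",0),("cap_center",58),("cap",40)):
        for r in ctrl.spot_point(l,n)[:2]: print(n,l,round(r["p"],2),np.array(r["point"]),onz(r["point"],n,z,C[n]))
    try: print(n,rect("callbox",n,40,(480,-238)))
    except Exception as e: print(e)
```

```text
[ 588.3 -216.9  175.1] [-180.     0.    10.9] 21.102553795094188 [-0.2 -0.4 -1.6]
wrist puller_grip 0.59 [276.8 286.9] [ 588.1 -214.5  191.4]
wrist puller 0.64 [279.8 220.3] [ 586.9 -216.2   99.4]
wrist cap_center 0.63 [281.9 287.3] [ 507.6 -233.5   58. ]
wrist {'p': 0.75, 'c': (534.1, -278.9), 'wh': (75, 30), 'yaw': 16.0}
top puller_grip 0.73 [132.4 214.1] [520.3 302.8 191.4]
top puller_grip 0.6 [294.9 210.5] [520.8  -9.  191.4]
top puller 0.85 [138.4 221.2] [514.3 318.3  99.4]
top puller 0.62 [388.3 184.3] [ 582.4 -214.1   99.4]
list index out of range
side puller_grip 0.66 [378.9 215.4] [ 594.7 -213.   191.4]
side puller_grip 0.62 [236.3 127.5] [475.8 118.9 191.4]
side puller 0.77 [366.9 267.2] [ 586.7 -216.6   99.4]
side puller 0.58 [243.6 155.2] [502.6 172.6  99.4]
side callbox 0.94 [304.4 339.5] [ 482.5 -238.     0. ]
side cap_center 0.76 [312.  312.7] [ 490.6 -239.7   58. ]
side cap 0.72 [306.4 323.8] [ 481.9 -242.1   40. ]
side {'p': 0.77, 'c': (479.0, -249.0), 'wh': (143, 160), 'yaw': 11.2}
```

View pics/wrist2.png

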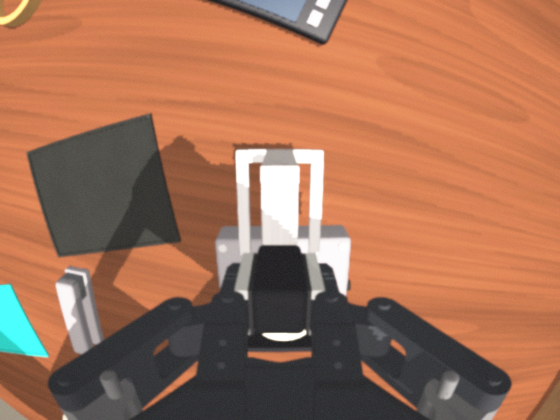

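The puller is held square, with its cross-bar at (237..323,155). The box's +x edge shows at row ~230, columns 217–349. I'll fit the box top corners precisely.

Run:
```python
from h import *
np.set_printoptions(precision=1,suppress=True)
im=cv2.imread("pics/top0.png")[190:280,350:440]; a=cv2.resize(im,(396,396),interpolation=cv2.INTER_CUBIC)
w=cv2.imread("pics/wrist2.png")[140:300,205:365]; b=cv2.resize(w,(396,396),interpolation=cv2.INTER_CUBIC)
cv2.imwrite("pics/z2.png",np.hstack([a,b]))
for q in((361.6,212.2),(416.4,200),(374.9,267.5)): print(onz(q,"top",40))
# cap head: white disc in top0 & side0 -> widest circle at z~60ish
for n,f in(("top","top0.png"),("side","side0.png")):
    ctrl.grab_frame(n)
    for r in ctrl.trace("cap",n)[:2]:
        m=r["region"].astype(np.uint8);c=max(cv2.findContours(m,0,1)[0],key=cv2.contourArea)
        print(n,r["p"],cv2.boundingRect(c))
hsv=cv2.cvtColor(cv2.imread("pics/top0.png"),cv2.COLOR_BGR2HSV)[215:255,380:417]
m=((hsv[:,:,2]>225)).astype(np.uint8); ct=max(cv2.findContours(m,0,1)[0],key=cv2.contourArea)
(x,y),r=cv2.minEnclosingCircle(ct); print(x+380,y+215,r, onz((x+380,y+215),"top",64))
```

```text
[ 529.4 -166.    40. ]
[ 554.5 -290.9   40. ]
[ 405.3 -190.7   40. ]
top 0.17 (398, 199, 23, 22)
side 0.97 (285, 293, 48, 43)
398.5666675567627 230.63333320617676 16.956579208374023 [ 484.9 -240.8   64. ]
```

View pics/z2.png

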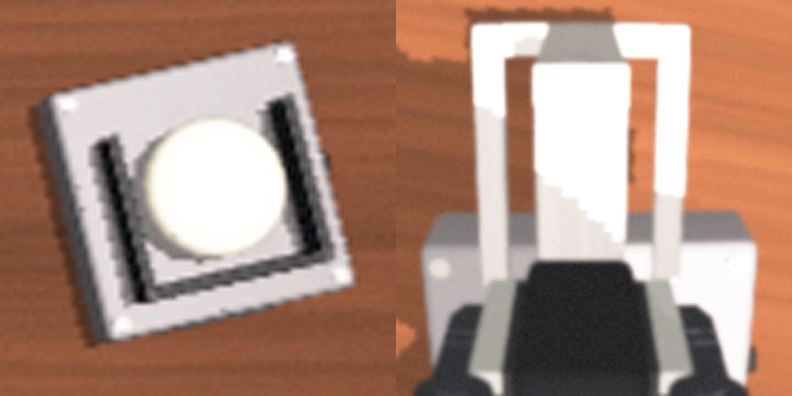

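Run:
```python
from h import *
np.set_printoptions(precision=1,suppress=True)
T=[onz(q,"top",40)[:2] for q in((361.8,212.3),(415.9,199.5),(430.2,254.1),(374.5,266.8))]
print(np.array(T),np.mean(T,0)); d=T[0]+T[1]-T[2]-T[3]; print("yaw",np.degrees(np.arctan2(d[1],d[0])),np.linalg.norm(d)/2, np.linalg.norm(T[0]-T[1]))
l,r=[onz(q,"wrist",40)[:2] for q in((216.3,241),(350,238.6))]; u=(l-r)/np.linalg.norm(l-r); n=np.array([u[1],-u[0]])
print(l,r,np.linalg.norm(l-r),"yaw",np.degrees(np.arctan2(n[1],n[0])),"centre",(l+r)/2-65*n)
a,b=[onz(q,"wrist",105.4)[:2] for q in((236.1,150.1),(324.2,150.1))]; v=(a-b); print("puller bar",a,b,np.linalg.norm(v),"yaw",np.degrees(np.arctan2(-v[0],v[1])),"origin",(a+b)/2-50*np.array([v[1],-v[0]])/np.linalg.norm(v))
```

```text
[[ 529.2 -166.5]
 [ 555.7 -289.8]
 [ 432.4 -315.4]
 [ 406.8 -189.9]] [ 481.  -240.4]
yaw 11.264995980032227 125.25085471301914 126.19380970658165
[ 534. -166.] [ 560.  -288.8] 125.47671593299754 yaw 11.944176115383891 centre [ 483.4 -240.8]
puller bar [ 631.4 -178.7] [ 642.3 -235.4] 57.739894704205135 yaw 10.887715491031638 origin [ 587.7 -216.5]
```

Request:
send_rows(
  targets="1 0.002 0.002 0.01 -0.009;1 0.002 0.002 0.025 -0.009;1 0.002 0.002 0.04 -0.009;1 0.002 0.002 0.05 -0.009;1 0.002 0.002 0.054 -0.009;1 0.002 0.002 0.0545 -0.009;1 0.002 0.002 0.0545 -0.009",
)

```text
clock: 10.18
position: [590.8, -218.8, 121.3]
tool_rot: [180.0, -0.0, 11.4]
wrist_force: [-0.2, -0.1, -1.6]
grip_width: 21.8
grasp_force: 59.0
```

Request:
send_rows(
  targets="1 -0.015 0 0 0;1 -0.03 0 0 0;1 -0.045 0 0 0;1 -0.055 0 0 0;1 -0.06 0 0 0;1 -0.06 0 0 0",
)

```text
clock: 10.92
position: [531.7, -230.7, 121.0]
tool_rot: [180.0, -0.0, 11.4]
wrist_force: [-0.2, 0.3, -2.6]
grip_width: 21.3
grasp_force: 58.9
```

Run:
```python
from h import *
np.set_printoptions(precision=1,suppress=True)
o=ctrl.get_obs();print(o["position"],o["tool_rot"],o["grip_width"],o["wrist_force"])
a=save("wrist","wrist3.png"); b=save("side","side3.png")
cv2.imwrite("pics/z3.png",np.hstack([cv2.resize(a[140:300,200:360],(400,400)),cv2.resize(b[200:400,230:430],(400,400))])[:,:,::-1])
```

```text
[ 531.7 -230.7  121. ] [180.   -0.   11.4] 21.259062512809546 [-0.2  0.3 -2.6]
```

View pics/z3.png

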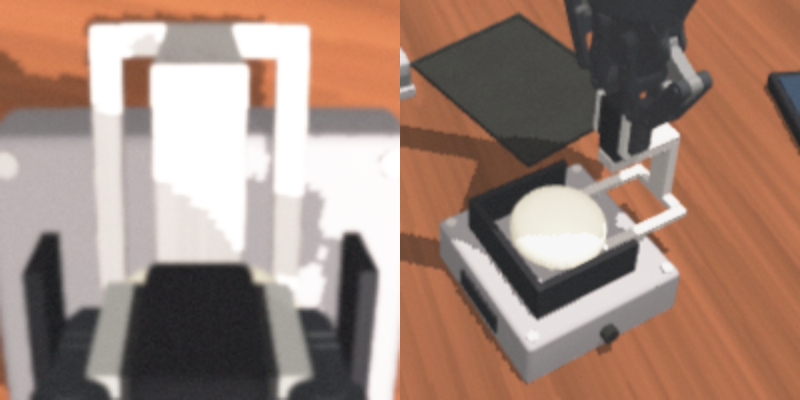

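The fork is centred between the guard walls (columns ~58 and ~345, fork centre ~199). In the side view the tips are entering just under the head. I'll continue sliding in slowly.

Request:
send_rows(
  targets="1 -0.006 0 0 0;1 -0.012 0 0 0;1 -0.018 0 0 0;1 -0.024 0 0 0",
)

```text
clock: 11.52
position: [507.8, -235.4, 120.8]
tool_rot: [-180.0, -0.0, 11.4]
wrist_force: [0.2, 0.1, -0.9]
grip_width: 21.3
grasp_force: 58.9
```

Request:
send_rows(
  targets="1 -0.006 0 0 0;1 -0.012 0 0 0;1 -0.018 0 0 0;1 -0.023 0 0 0;1 -0.026 0 0 0;1 -0.026 0 0 0",
)

```text
clock: 12.28
position: [482.7, -240.5, 120.9]
tool_rot: [-180.0, -0.0, 11.4]
wrist_force: [-0.2, 0.0, -2.2]
grip_width: 21.5
grasp_force: 58.9
```

Request:
send_rows(
  targets="1 0 0 -0.003 0;1 0 0 -0.005 0;1 0 0 -0.007 0;1 0 0 -0.009 0;1 0 0 -0.011 0;1 0 0 -0.013 0;1 0 0 -0.015 0;1 0 0 -0.017 0",
)

```text
clock: 13.28
position: [483.2, -240.7, 138.8]
tool_rot: [179.9, -0.1, 11.4]
wrist_force: [0.1, 0.5, -2.1]
grip_width: 21.4
grasp_force: 61.8
```

Request:
send_rows(
  targets="1 0 0 -0.003 0;1 0 0 -0.008 0;1 0 0 -0.014 0;1 0 0 -0.02 0;1 0 0 -0.026 0;1 0 0 -0.03 0;1 0 0 -0.032 0;1 0 0 -0.032 0",
)

```text
clock: 14.28
position: [482.8, -240.4, 169.8]
tool_rot: [-180.0, -0.0, 11.4]
wrist_force: [0.2, -0.2, -2.4]
grip_width: 21.5
grasp_force: 61.8
```

Run:
```python
from h import *
np.set_printoptions(precision=1,suppress=True)
o=ctrl.get_obs();P=o["position"];print(P,o["tool_rot"],o["grip_width"],o["wrist_force"])
b=save("side","side4.png")
cv2.imwrite("pics/z4.png",cv2.resize(b[180:380,230:430],(500,500))[:,:,::-1])
u=P[2]-75.7
for r in ctrl.spot_point("cap_center","side")[:2]: print(r["p"],onz(r["point"],"side",u+6-16+18), proj([P[0],P[1],u+8],"side"), r["point"])
```

```text
[ 482.8 -240.4  169.8] [-180.    -0.    11.4] 21.458106857760704 [ 0.2 -0.2 -2.4]
0.69 [ 489.6 -240.8  102.1] [308.8 292.5] [313.4, 291.6]
```

View pics/z4.png

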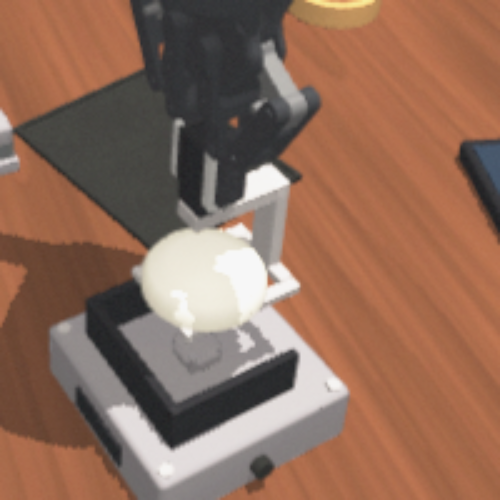

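The cap is off and hanging level on the fork (head at about (200,280) in the crop), with the stem bare below it. I'll carry it gently to the tray.

Request:
send_rows(
  targets="1 0 0 -0.008 0;1 0 0 -0.016 0;1 0.002 -0.004 -0.02 0;1 0.006 -0.012 -0.02 0;1 0.012 -0.025 -0.02 0;1 0.02 -0.041 -0.02 0;1 0.028 -0.058 -0.02 0;1 0.036 -0.075 -0.02 0",
)

```text
clock: 15.38
position: [503.6, -158.3, 189.8]
tool_rot: [-180.0, -0.0, 11.4]
wrist_force: [0.4, 0.4, -3.2]
grip_width: 21.5
grasp_force: 61.8
```

Request:
send_rows(
  targets="1 0.008 -0.017 0 0;1 0.016 -0.034 0 0;1 0.024 -0.051 0 0;1 0.032 -0.068 0 0;1 0.04 -0.084 0 0;1 0.048 -0.1 0 0;1 0.055 -0.114 0 0;1 0.06 -0.125 0 0",
)

```text
clock: 16.38
position: [537.7, -24.5, 189.8]
tool_rot: [-180.0, 0.0, 11.4]
wrist_force: [0.2, 0.1, -2.2]
grip_width: 21.3
grasp_force: 61.8
```

Request:
send_rows(
  targets="1 0.004 -0.008 0 0;1 0.006 -0.012 0 0;1 0.006 -0.012 0.01 0;1 0.006 -0.012 0.025 0;1 0.006 -0.012 0.04 0;1 0.006 -0.012 0.055 0;1 0.006 -0.012 0.062 0;1 0.006 -0.012 0.062 0",
)

```text
clock: 17.38
position: [540.8, -12.5, 127.3]
tool_rot: [-180.0, 0.0, 11.4]
wrist_force: [0.7, -1.0, -2.6]
grip_width: 21.1
grasp_force: 61.9
```

Run:
```python
from h import *
np.set_printoptions(precision=1,suppress=True)
o=ctrl.get_obs();P=o["position"];print(P,o["tool_rot"],o["grip_width"],o["wrist_force"])
b=save("side","side5.png"); a=save("top","top5.png")
for n in("top","side"):
  ctrl.grab_frame(n)
  print(n,[(round(r["p"],2),onz(r["point"],n,P[2]-75.7+8)) for r in ctrl.spot_point("cap_center",n)[:2]],proj([P[0],P[1],P[2]-67.7],n))
cv2.imwrite("pics/z5.png",np.hstack([cv2.resize(b[120:320,190:390],(400,400)),cv2.resize(a[130:290,210:370],(400,400))])[:,:,::-1])
```

```text
[540.8 -12.5 127.3] [-180.     0.    11.4] 21.075092426744956 [ 0.7 -1.  -2.6]
top [(0.66, array([537.6,  -8.3,  59.6]))] [293.7 207.6]
side [(0.6, array([546.7,  -2.3,  59.6]))] [290.4 217. ]
```

View pics/z5.png

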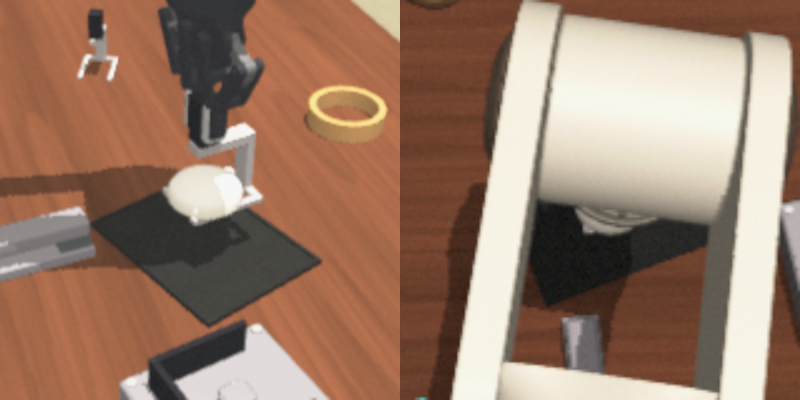

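The cap hangs level above the black tray at (205,190) in the crop. I'm lowering it to stand on the floor, then dropping the fork clear of the head.

Request:
send_rows(
  targets="1 0 0 0.01 0;1 0 0 0.02 0;1 0 0 0.028 0;1 0 0 0.034 0;1 0 0 0.038 0;1 0 0 0.041 0;1 0 0 0.0435 0;1 0 0 0.0435 0",
)

```text
clock: 18.68
position: [540.9, -12.5, 84.3]
tool_rot: [-180.0, -0.0, 11.4]
wrist_force: [0.7, -1.3, -1.9]
grip_width: 21.2
grasp_force: 61.9
```

Request:
send_rows(
  targets="1 0.004 0 0 0;1 0.01 0 0 0;1 0.017 0 0 0;1 0.025 0 0 0;1 0.033 0 0 0;1 0.041 0 0 0",
)

```text
clock: 19.42
position: [581.7, -4.2, 84.2]
tool_rot: [-180.0, 0.0, 11.4]
wrist_force: [0.6, 0.1, -1.1]
grip_width: 21.5
grasp_force: 61.9
```

Run:
```python
from h import *
np.set_printoptions(precision=1,suppress=True)
o=ctrl.get_obs();P=o["position"];print(P,o["tool_rot"],o["grip_width"],o["wrist_force"])
b=save("side","side6.png")
print([(round(r["p"],2),r["point"],onz(r["point"],"side",21)) for r in ctrl.spot_point("cap_center","side")[:2]])
cv2.imwrite("pics/z6.png",cv2.resize(b[130:290,210:370],(480,480))[:,:,::-1])
```

```text
[581.7  -4.2  84.2] [-180.     0.    11.4] 21.53772714277862 [ 0.6  0.1 -1.1]
[(0.65, [290.9, 233.3], array([542.9, -13.1,  21. ]))]
```

View pics/z6.png

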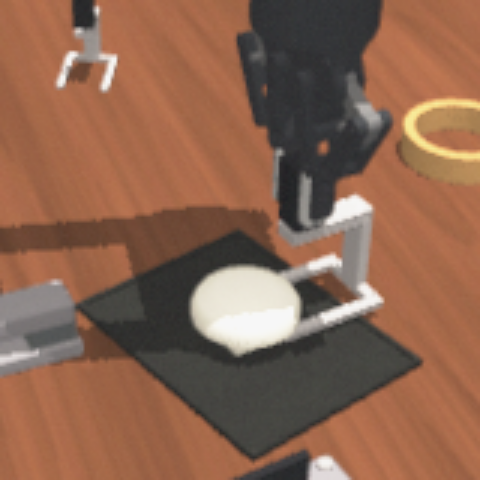

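The cap stands upright at the tray centre (estimated (543,-13)) while the fork slides out. I'll continue clear of the tray, set the puller down and release it.

Request:
send_rows(
  targets="1 0.01 0 0 0;1 0.022 0 0 0;1 0.036 0 0 0;1 0.05 0 0 0;1 0.064 0 0 0;1 0.076 0 0 0;1 0.084 0 0 0;1 0.086 0 0 0",
)

```text
clock: 20.52
position: [665.8, 12.7, 84.2]
tool_rot: [-180.0, 0.0, 11.4]
wrist_force: [0.3, 0.1, -2.4]
grip_width: 21.2
grasp_force: 61.9
```

Request:
send_rows(
  targets="1 0 0 0.003 0;1 0 0 0.006 0;1 0 0 0.0075 0;1 0 0 0.0085 0;1 0 0 0.0085 0",
)

```text
clock: 21.15
position: [665.4, 12.6, 75.9]
tool_rot: [-180.0, -0.0, 11.4]
wrist_force: [-0.1, 0.0, -1.7]
grip_width: 21.2
grasp_force: 62.2
```

Request:
send_rows(
  targets="0.9 0 0 0 0;0.7 0 0 0 0;0.4 0 0 0 0;0 0 0 0 0;0 0 0 0 0;0 0 0 0 0;0 0 0 0 0;0 0 0 0 0",
)

```text
clock: 22.15
position: [665.4, 12.6, 75.8]
tool_rot: [-180.0, -0.0, 11.4]
wrist_force: [0.6, 0.9, -0.0]
grip_width: 85.4
grasp_force: 0.0
```

Request:
send_rows(
  targets="0 0 0 -0.015 0;0 0 0 -0.045 0;0 0 0 -0.09 0;0 0 0 -0.14 0;0 0 0 -0.18 0;0 0 0 -0.2 0;0 0 0 -0.2 0",
)

```text
clock: 23.02
position: [665.8, 12.6, 278.4]
tool_rot: [179.9, -0.2, 11.4]
wrist_force: [0.9, -0.5, -0.7]
grip_width: 85.4
grasp_force: 0.0
```

Run:
```python
from h import *
np.set_printoptions(precision=1,suppress=True)
o=ctrl.get_obs();print(o["position"])
a=save("wrist","wrist7.png"); b=save("side","side7.png")
for n in("wrist","side"):
  for l,z in(("cap_center",21),("puller_grip",92),("tray_floor",3)): print(n,l,[(round(r["p"],2),onz(r["point"],n,z)) for r in ctrl.spot_point(l,n)[:2]])
cv2.imwrite("pics/z7.png",np.hstack([cv2.resize(a,(400,300)),cv2.resize(b[100:300,190:457],(400,300))])[:,:,::-1])
```

```text
[665.8  12.6 278.4]
wrist cap_center [(0.95, array([543.1, -15.9,  21. ]))]
wrist puller_grip [(0.92, array([547.9, 329.6,  92. ])), (0.65, array([665.4,  11.8,  92. ]))]
wrist tray_floor [(0.56, array([269.2, 220.2,   3. ]))]
side cap_center [(0.66, array([546.7, -14.9,  21. ]))]
side puller_grip [(0.94, array([678.7,  18.9,  92. ])), (0.57, array([523.4, 305.6,  92. ]))]
side tray_floor [(0.73, array([548.9, -17.8,   3. ])), (0.61, array([268.7, 216.4,   3. ]))]
```

View pics/z7.png

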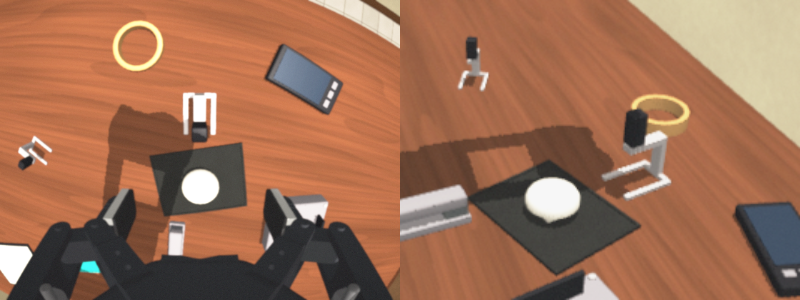

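The cap stands dome-up in the middle of the black tray (wrist view (201,187)). The puller stands upright off the tray at (200,115), and the bystanders haven't moved. I'm handing in.

```bash
python3 -c "
from rig import ctrl
print(ctrl.finish_job())"
```

```text
the job is handed in; nothing more can be done
None
```

Job handed in at about 23 s of the 64 s allowed (no verdict was returned): the cap was pulled with the puller and stands dome up in the middle of the black tray, the puller is released upright on the counter clear of the tray, and the tape, hand terminal and stapler look unmoved.

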